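# Aim the bench mirror so the camera sees the target, and hold it for locking

## Robot

A 6-joint arm with a two-finger parallel gripper is mounted at the origin on a cart in front of the work surface, level with it; the furniture and walls round the work are solid. World frame = base frame: x ahead of the robot, y to its left, z up, the work surface at z = 0. Lengths are in mm, angles in rad, forces in N, time in s.
With the tool pointing down it reaches from about 375 to 975 mm from the base axis. Payload 3.8 kg.
Tool frame: the origin (TCP) lies between the finger pads; the fingertips stand 14 mm ahead of it and the grasp point (between the pads) lies 5 mm behind it (ctrl.tips_ahead is the distance from the TCP to the fingertips, in mm); z points along the fingers, y is the line along which they close (so a half turn about z gives the same grasp; the last joint's range is limited). The gripper opens to 85 mm and grips with 20 to 120 N. Pads are 22 mm wide; open, the fingers measure 114 mm over their backs; the gripper's body (76 mm by 85 mm) begins 54 mm behind the grasp point. The pads swing forward as they close: fully open they stand 13 mm farther back than shut.
Start: joints at [1.17, 0.264, 1.604, -0, 1.274, -0.037], TCP at [240.181, 630.818, 245.28] pointing down, gripper open.
Joint ranges: [-2.63, 2.63], [-0.94, 2.18], [0.31, 2.57], [-1.31, 4.45], [0, 2.66], [-2.55, 2.55]. Speed limits (rad/s): [2.57, 2.57, 3.14, 3.14, 3.14, 3.14].

## Interface

Orientations are given as a rotation vector (axis times angle).
In Python, from rig import ctrl, read_camera, close_job gives the robot as it stands. The module is installed in compiled form; this text tells all that it offers.
- The arm moves only by the tool apply_moves, never from a script. Its argument "motion" is a list of rows, each a list of 3 entries, a list of its own where there are three numbers: the finger opening in m, from 0 to 0.0854, then the shift along the world's x, y, z in m, then the turn, a rotation vector about the world's x, y, z in degrees. In form: [[gripper, [x, y, z], [ax, ay, az]], ...]. A call has 1 to 10 rows; each row shifts and turns the commanded pose from where the row before left it; what a row does not reach is not made up. A row lasts 1/8 s, in which the tool goes at most 62.5 mm and 10.7 degrees, less where a joint would pass 70% of its speed; a pose out of reach is approached as far as the arm can. A call is refused whole if a number of a shift passes 0.0625 or a number of a turn 10.7, either way. A call with a gripper value outside its range is refused whole. The fingers move at their own pace and stop on an object; "squeeze" is the grip in N (left out, the last holds). Time passes only in rows, so rows that do not move let the fingers close. It gives the time, the measured TCP pose, the force, the opening and the grip force at its end, in the units of the state.
- ctrl.get_state(): the state, without advancing time (a new reading comes with each control period).
- read_camera(name): name is "scene" or "top"; returns a dict with "frame" (420x560x3 uint8, red, green, blue), "mtx" (3x3 intrinsics, pixels), "pose" (4x4, takes a point from camera to world coordinates). Camera axes: x right, y up, looking along -z (the intrinsics and any distortion apply to the point x, -y, -z); pixel columns grow to the right and rows downward; lengths in mm; the calibration is good to about 2 mm. A picture is of the moment at which its call begins. There is no depth.
- close_job(): hands the job in; it is judged then, once.
The state is a dict: "time": time; "qpos": joint angles; "qvel": joint speeds; "joint_efforts": joint torques, N m; "eef_pos": TCP position; "tcp_rot": TCP orientation; "ft_force": force on the tool from outside, world axes, zero at the start; "wrist_torque": the same for the moment, N m; "opening": opening from 0.0 (shut) to 1.0 (fully open); "gripper_force": force on a finger pad.
Only numpy, scipy, OpenCV 4.12 (cv2) and the standard library are available. Lean on these libraries where they do the work, as an engineer would, in place of code of your own. Each camera call takes 0.05 s, during which the arm holds its last target. There are 200 camera calls.

## Task

Set up the mirror on the optical bench: take the rectangular mirror out of the wooden storage block, stand it in the clamp block over the bench's swivel with its stem fully home, and turn it so that the little camera on the fixed rail sees the whole ringed cross on the swivel arm's target reflected in the middle of it. The clamp screw is slack, so keep hold of the mirror, still at that angle, for at least three seconds, and finish while still holding it there, so that I can do the screw up. Leave the lens, the slit plate and the swivel arm as they are.

Things in the scene. Friction and masses are not known exactly. Their poses are not given: they have to be found in the camera images.
- mirror: Plane mirror in a black rectangular frame, loose, 0.11 kg. Origin: on the stem axis at the underside of the round shoulder (22 mm across); z up the axis; x = mirror normal, out of the reflecting face; y along its width. Below: round steel stem, diameter 12, 38 long, tip tapered to 7 over the last 5. Frame: z 7 to 67, 64 wide (y), from x -10 to +2.
- mirror_centre (a point): Centre of the reflecting face (glass 57 wide, 52 high), 37 mm above the mirror's origin. The reflecting face contains the stem axis.
- mirror_grip (a point): Where to grip: 90 mm above the mirror's origin on the stem axis, in the black grip tab on top of the frame: 12 thick along the mirror's x, 26 wide along y, z 67 to 106. Pinch its two flat sides (across x) from above.
- storage_block: Wooden block, fixed, 60 x 262 x 50 mm, origin at the centre of its underside, y along its length; three upright bores, diameter 13.5, right through, at y = -90, 0 and +90. Mirror, lens and slit plate stand in them in any order, shoulders on the block's top, faces within about 0.8 rad of facing the robot.
- lens_holder: Round lens (ring 60 mm across) on the same kind of stem, shoulder and grip tab; origin and axes as for the mirror. To be left alone.
- slit_holder: Dark metal plate 64 wide, 60 high with one upright slot, on the same kind of stem, shoulder and grip tab; origin and axes as for the mirror. To be left alone.
- bench: Swivel-arm optical bench, fixed. Origin on the table under the swivel axis, x along the fixed rail (262 long, 40 wide) towards its camera (30 x 52 x 36, top at z 130). On the swivel axis a graduated disc (112 across, top z 30) and on it the square clamp block (36 x 36, top z 75); its slack thumbscrew sticks out 39 from the axis on the -y side at z 55.
- seat (a point): Mouth of the upright bore in the clamp block, on the swivel axis, in the block's top face, z 75 above the table. Bore diameter 13.5, 45 deep, mouth chamfered 2; the mirror's stem fits it and turns freely, and is home when the shoulder rests on the block (mirror's origin at this point).
- camera_lens (a point): Front of the camera's lens, 190 mm from the swivel axis, 112 above the table: the height of the mirror's centre when the mirror is home.
- target_cross (a point): Centre of the ringed black cross (26 mm) on the white square plate (46 mm) that stands on the swivel arm, facing the swivel axis; 190 mm from the swivel axis, 112 above the table; the plate's top is at 135.
- target_arm (a joint): Angle of the swivel arm about the bench's vertical axis: at 0 the arm lies at 90 degrees (counter-clockwise from above) from the fixed rail, positive further away; range -0.65 to 0.25 rad. It is stiff (2.5 N m) and stays where it is.
- half_angle (a point): Nothing to be seen: a frame on the swivel axis at the mirror's height whose x axis points level midway between the directions to the camera lens and to the target cross, whatever the arm's angle. When the mirror stands home and its normal points this way, the camera sees the cross in the middle of the mirror.
There are look-alikes about, which are no part of the job. Leave any blue look-alike of the mirror alone.

How it is judged (in metres and radians):
On the way, in this order (a step that is already met when the one before it is completed fails the run):
1. the mirror is lifted clear out of the storage block (height (world z) of mirror above 0.092 m and contact force between mirror and storage_block below 0.1 N and contact force between the fingers and mirror above 2 N), for 0.1 s.
2. the mirror stands home in the clamp block, shows the whole cross to the camera, and is held still like that for three seconds (horizontal distance between mirror and seat below 0.003 m and z of mirror in the frame of seat below 0.003 m and angle between mirror's own z axis and vertical below 0.07 rad and angle between the x axis of mirror and the x axis of half_angle, either way round below 0.06 rad and x of target_cross in the frame of mirror above 0.03 m and contact force between the fingers and mirror above 3 N and linear speed of mirror below 0.02 m/s and angular speed of mirror below 0.1 rad/s), for 2.8 s.
At the end, for the whole second after the job is handed in: Mirror home in the clamp bore (within 3 mm sideways and in height, 0.07 rad of upright), its face within 0.06 rad of the half-way direction between camera and target, gripped by over 3 N and still; target within 8 mm, lens and slit plate within 10 mm of their starts (all of step 2 and distance of target_cross from where it was at the start of the episode below 0.008 m and distance of each of lens_holder, slit_holder from where it was at the start of the episode below 0.01 m); the arm keeps its last pose, push and grip.
It fails at once if the lens or the slit plate is shifted (distance of any of lens_holder, slit_holder from where it was at the start of the episode above 0.02 m).
It fails at once if the swivel arm is shifted (distance of target_cross from where it was at the start of the episode above 0.012 m).
It also fails if it takes over 48 s, if anything falls off the work surface, if the arm or the gripper's body presses on something with over 40 N, if the wrist force passes 120 N, or if a joint passes its speed limit or range.

## Working session

There is one attempt and no reset: what is moved stays moved. The work goes in short steps, Python scripts to look and compute and a tool call to move; the robot and the scene stay as the last step left them, time stands still between calls to the robot, and variables do not carry over. Pictures are saved under pics/ and viewed, at most 10 in all, crops included, and the job is handed in when it is done.

Besides the shell and the picture viewer there is one more tool, called after "Request:" by a JSON object that holds its "fn" and its "kwargs". apply_moves: Moves the arm, as the interface text tells. Its arguments: {"type":"object","properties":{"motion":{"type":"array","items":{"type":"array"}},"squeeze":{"type":"number"}},"required":["motion"]}

```bash
mkdir -p pics; cat > h.py <<'E'
import numpy as np, cv2
from rig import ctrl, read_camera
def cam(n):
    c=read_camera(n); return c
def ray(c,u,v):
    d=np.linalg.inv(c["mtx"])@np.array([u,v,1.0]); d=np.array([d[0],-d[1],-d[2]])
    P=np.array(c["pose"]); return P[:3,3],P[:3,:3]@d
def onz(c,u,v,z):
    o,d=ray(c,u,v); return o+d*(z-o[2])/d[2]
def proj(c,p):
    P=np.array(c["pose"]); q=P[:3,:3].T@(np.array(p,float)-P[:3,3]); q=np.array([q[0],-q[1],-q[2]]); r=c["mtx"]@q; return r[:2]/r[2]
def tri(c1,p1,c2,p2):
    o1,d1=ray(c1,*p1);o2,d2=ray(c2,*p2);d1=d1/np.linalg.norm(d1);d2=d2/np.linalg.norm(d2)
    t=np.linalg.lstsq(np.c_[d1,-d2],o2-o1,rcond=None)[0];a=o1+t[0]*d1;b=o2+t[1]*d2
    return (a+b)/2,np.linalg.norm(a-b)
E
python3 - <<'E'
from h import *
for n in("scene","top"):
    c=cam(n); cv2.imwrite(f"pics/{n}0.png",cv2.resize(c["frame"][:,:,::-1],(800,600),interpolation=cv2.INTER_CUBIC)); print(n,c["mtx"].round(1).tolist(),np.round(c["pose"],3).tolist(),[k for k in c])
s=ctrl.get_state();print(s)
E
```

```text
scene [[503.8, 0.0, 276.0], [0.0, 503.8, 206.5], [0.0, 0.0, 1.0]] [[0.711, 0.256, -0.655, -216.152], [-0.702, 0.293, -0.649, -699.202], [0.026, 0.921, 0.388, 582.193], [0.0, 0.0, 0.0, 1.0]] ['frame', 'mtx', 'pose']
top [[384.0, 0.0, 283.2], [0.0, 384.0, 210.6], [0.0, 0.0, 1.0]] [[0.023, 0.995, -0.093, 484.576], [-0.999, 0.02, -0.029, 78.63], [-0.027, 0.093, 0.995, 1098.237], [0.0, 0.0, 0.0, 1.0]] ['frame', 'mtx', 'pose']
{'time': 0.1, 'qpos': array([ 1.17010539e+00,  2.64689168e-01,  1.60529968e+00,  3.48159214e-05,
        1.27369598e+00, -3.68981817e-02]), 'qvel': array([ 0.00211393, -0.00300012, -0.00305602, -0.00187787,  0.00029151,
        0.00107362]), 'joint_efforts': array([ 6.62115071e-04, -5.16702390e+01, -3.68590450e+01,  4.75348281e-05,
        6.22172389e-03, -4.70853948e-06]), 'eef_pos': array([239.91192259, 630.21944233, 244.04523358]), 'tcp_rot': array([-0.56822585, -3.08928089,  0.00319618]), 'ft_force': array([ 0.44936883, -0.23064003,  0.14916154]), 'wrist_torque': array([-0.00413168,  0.06439438,  0.01813136]), 'gripper_force': 0.0, 'opening': 1.000865214818704}
```

View pics/scene0.png

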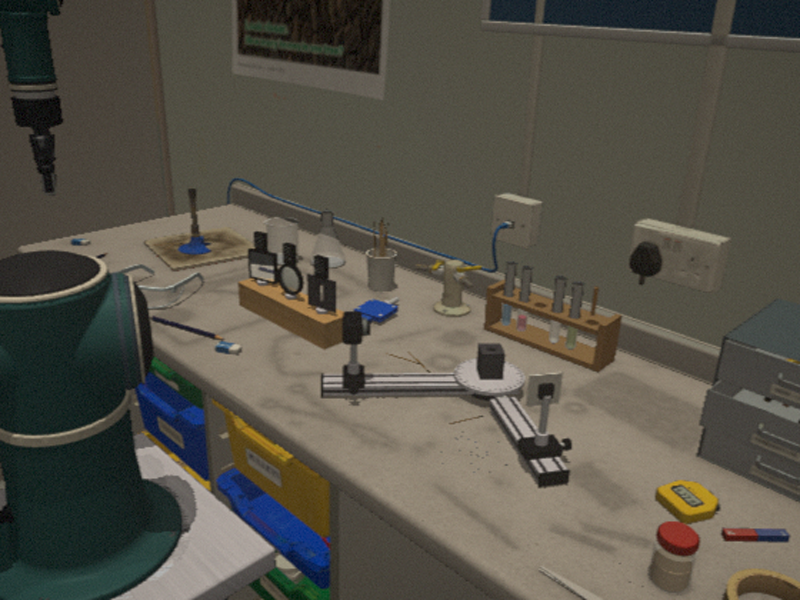

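View pics/top0.png

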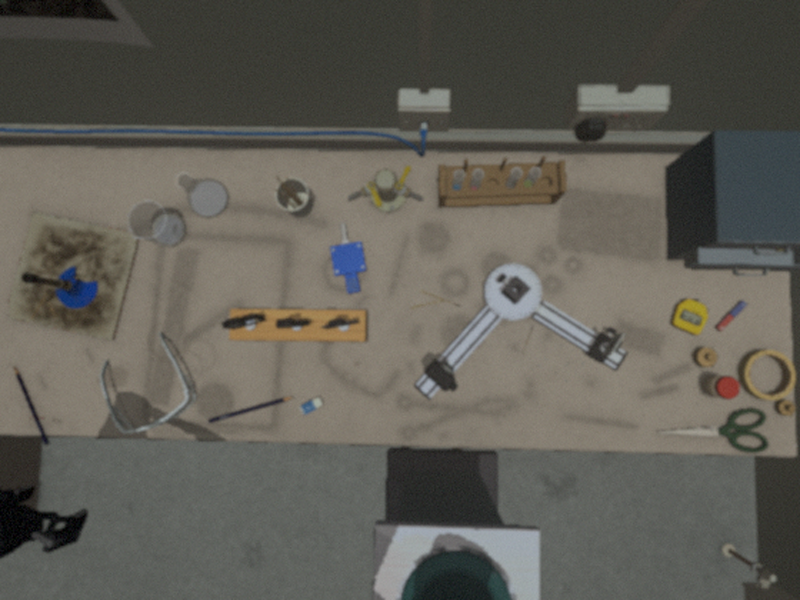

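The scene view (800 px) shows the block at (290,310). On it stand a rectangular frame at (263,265), a round lens at (290,275) and a dark plate at (322,290). The top view shows the block at (298,325), the bench disc at (512,290), one rail towards (437,375) and the other towards (605,345), and a blue mirror look-alike lying at (348,262).

Candidates in the scene view: the black frame with a pale face (263,265), the slit plate (322,290), the lens (290,275) and the blue look-alike (378,310). The frame at (263,265) fits the description. I'll check it in a close crop.

```bash
python3 - <<'E'
from h import *
a=cam("scene")["frame"][:,:,::-1]; b=cam("top")["frame"][:,:,::-1]
A=cv2.resize(a[155:245,155:265],None,fx=7.2,fy=6.6,interpolation=cv2.INTER_CUBIC)[:, :]
A=cv2.resize(a[155:245,160:250],(400,400),interpolation=cv2.INTER_CUBIC)
A2=cv2.resize(a[225:345,220:400],(400,267),interpolation=cv2.INTER_CUBIC)
B=cv2.resize(b[205:250,145:265],(800,300),interpolation=cv2.INTER_CUBIC)
C=cv2.resize(b[180:280,285:445],(480,300),interpolation=cv2.INTER_CUBIC)
o=np.zeros((600,800,3),np.uint8);o[:300]=np.clip(B*1.8,0,255);o[300:,:480]=np.clip(C*1.5,0,255);o[300:,480:780]=np.clip(cv2.resize(A,(300,300))*1.5,0,255)
cv2.imwrite("pics/crop1.png",o)
E
```

```text
(no output)
```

View pics/crop1.png

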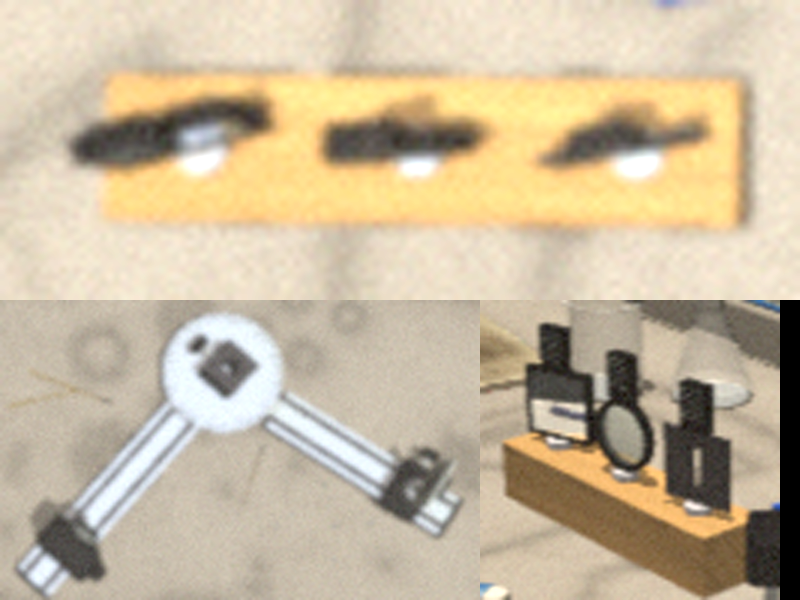

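The crop settles it. The object at the +y end is the mirror: its face reflects the table and a pencil. The middle one is the lens, and the right one has the slot. The bench camera is on the left rail (crop 70,545) and the target is on the right arm (420,480). The screw at crop (197,343) lies on the bench's −y side, as described.

```bash
python3 - <<'E'
from h import *
T=cam("top");S=cam("scene")
def big(m,c0=None):
    n,l,s,c=cv2.connectedComponentsWithStats(m.astype(np.uint8)); 
    return [(s[i].tolist(),c[i].round(1).tolist(),i) for i in np.argsort(-s[1:,4])[:4]+1],l
h=cv2.cvtColor(T["frame"],cv2.COLOR_RGB2HSV);H,Sa,V=[h[...,i].astype(int) for i in range(3)]
roi=np.zeros(V.shape,bool);roi[210:245,150:262]=1
m=(Sa>100)&(H<25)&roi
ys,xs=np.nonzero(m);r=cv2.minAreaRect(cv2.convexHull(np.c_[xs,ys].astype(np.float32)));print("wood",r)
bp=[onz(T,*p,50).round(1).tolist() for p in cv2.boxPoints(r)];print(bp)
# disc / rails white
roi[:]=0;roi[180:282,285:445]=1
print("disc px V",V[185:225:8,340:380:8].tolist())
m=(V>150)&(Sa<60)&roi;b,l=big(m);print("white",b)
dm=cv2.morphologyEx(m.astype(np.uint8),cv2.MORPH_CLOSE,np.ones((9,9)));dm=cv2.morphologyEx(dm,cv2.MORPH_OPEN,cv2.getStructuringElement(cv2.MORPH_ELLIPSE,(25,25)))
b,_=big(dm);print("disc",b); 
c,_=cv2.findContours(dm,0,1);c=max(c,key=cv2.contourArea);e=cv2.fitEllipse(cv2.convexHull(c));print(e,onz(T,*e[0],30))
k=np.zeros_like(roi);k[190:218,348:374]=1;k=k&(V<90);b,_=big(k);print("clamp",b[:2])
ys,xs=np.nonzero(_==b[0][2]);r=cv2.minAreaRect(np.c_[xs,ys].astype(np.float32));print(r,[onz(T,*p,75).round(1).tolist() for p in cv2.boxPoints(r)],onz(T,*r[0],75))
# scene: target plate
g=cv2.cvtColor(S["frame"],cv2.COLOR_RGB2GRAY)
cv2.imwrite("pics/c2.png",np.hstack([cv2.resize(S["frame"][250:345,320:410,::-1],(570,600),interpolation=cv2.INTER_CUBIC),cv2.resize(S["frame"][210:290,220:250,::-1],(225,600),interpolation=cv2.INTER_CUBIC)]))
E
```

```text
wood ((208.3922576904297, 226.96490478515625), (95.00347137451172, 21.613664627075195), 0.9548412561416626)
[[502.6, 444.1, 50.0], [562.1, 446.3, 50.0], [563.2, 183.1, 50.0], [504.1, 182.4, 50.0]]
disc px V [[115, 113, 145, 144, 121], [109, 137, 159, 173, 161], [155, 170, 76, 61, 166], [135, 180, 103, 127, 180], [127, 169, 178, 179, 168]]
white [([314, 185, 100, 73, 1354], [357.8, 215.8], np.int64(1)), ([375, 221, 35, 23, 51], [391.9, 232.2], np.int64(5)), ([295, 266, 9, 9, 46], [298.9, 269.9], np.int64(11)), ([392, 218, 22, 15, 35], [402.7, 224.7], np.int64(4))]
disc []Traceback (most recent call last):
  File "<stdin>", line 17, in <module>
ValueError: max() iterable argument is empty
```

```bash
python3 - <<'E'
from h import *
T=cam("top");S=cam("scene")
h=cv2.cvtColor(T["frame"],cv2.COLOR_RGB2HSV);H,Sa,V=[h[...,i].astype(int) for i in range(3)]
roi=np.zeros(V.shape,bool);roi[180:228,335:384]=1
m=((V>150)&(Sa<60)&roi).astype(np.uint8);m=cv2.morphologyEx(m,cv2.MORPH_CLOSE,np.ones((3,3)))
c,_=cv2.findContours(m,0,1);c=max(c,key=cv2.contourArea);f=np.zeros_like(m);cv2.drawContours(f,[cv2.convexHull(c)],-1,1,-1)
f=cv2.morphologyEx(f,cv2.MORPH_OPEN,cv2.getStructuringElement(cv2.MORPH_ELLIPSE,(33,33)))
c,_=cv2.findContours(f,0,1);e=cv2.fitEllipse(max(c,key=cv2.contourArea));print(e,onz(T,*e[0],30))
k=((V<110)&roi).astype(np.uint8);k[:, :353]=0;k[:,374:]=0;k[:192]=0;k[214:]=0
ys,xs=np.nonzero(k);r=cv2.minAreaRect(np.c_[xs,ys].astype(np.float32));print(r,[onz(T,*p,75).round(1).tolist() for p in cv2.boxPoints(r)],onz(T,*r[0],75))
cv2.imwrite("pics/c2.png",np.hstack([cv2.resize(S["frame"][250:345,320:410,::-1],(380,400),interpolation=cv2.INTER_CUBIC),cv2.resize(S["frame"][210:290,220:300,::-1],(400,400),interpolation=cv2.INTER_CUBIC)]))
E
```

```text
((358.8440856933594, 207.1565704345703), (42.039913177490234, 42.679073333740234), 142.01925659179688) [ 597.98671665 -100.63575274   30.        ]
((358.2500305175781, 200.75001525878906), (18.384775161743164, 14.849242210388184), 45.0) [[613.1, -60.2, 75.0], [642.0, -87.9, 75.0], [607.6, -122.6, 75.0], [578.9, -94.9, 75.0]] [610.3706302  -91.42718752  75.        ]
```

View pics/c2.png

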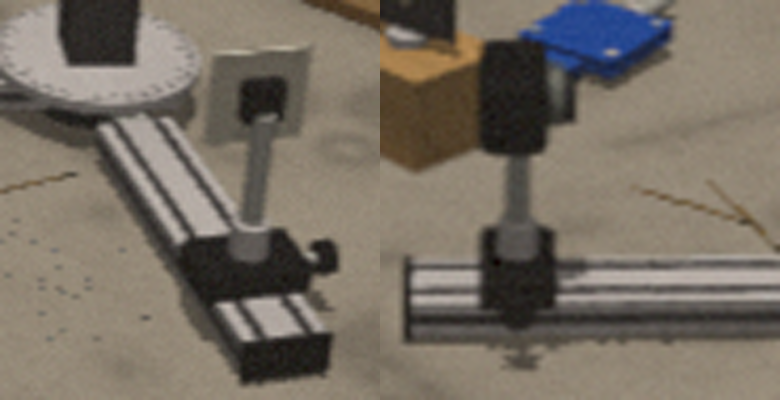

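The plate centre is at about (381.4,272.4) and the camera's lens front at about (259,229), both in original scene pixels. The disc and clamp blobs are contaminated, so I'll look at the clamp closely.

```bash
python3 - <<'E'
from h import *
T=cam("top");S=cam("scene")
print("target",onz(S,381.4,272.4,112),"lens",onz(S,259,229,112), [onz(S,320+x/4.22,250+y/4.21,z).round(0).tolist() for x,y,z in((215,52,135),(313,46,135),(303,137,89),(205,143,89))])
a=cv2.resize(T["frame"][180:230,333:383,::-1],(400,400),interpolation=cv2.INTER_CUBIC)
b=cv2.resize(S["frame"][232:282,315:365,::-1],(400,400),interpolation=cv2.INTER_CUBIC)
cv2.imwrite("pics/c3.png",np.clip(np.hstack([a,b])*1.5,0,255))
E
```

```text
target [ 503.63309744 -265.92583191  112.        ] lens [461.05412423  21.91571945 112.        ] [[485.0, -253.0, 135.0], [521.0, -279.0, 135.0], [522.0, -280.0, 89.0], [485.0, -253.0, 89.0]][ WARN:0@1.740] global loadsave.cpp:1063 imwrite_ Unsupported depth image for selected encoder is fallbacked to CV_8U.
```

View pics/c3.png

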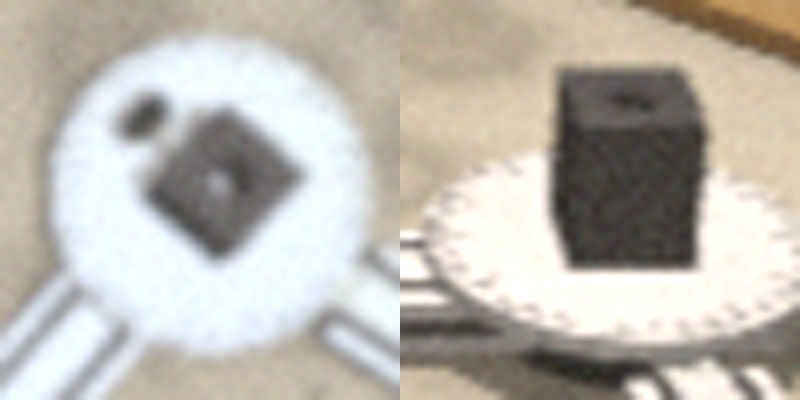

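```bash
python3 - <<'E'
from h import *
T=cam("top");S=cam("scene")
print("disc",onz(T,358.75,203.7,30),"bore top",onz(T,361.4,202.0,75),"scene",onz(S,343.5,244.1,75), "scene face",onz(S,342.9,243.8,75))
print("tri",tri(T,(361.4,202.0),S,(343.5,244.1)))
t=np.array([503.6,-265.9]);l=np.array([461.05,21.9])
for ax in ([607,-98],[610,-98]):
    ax=np.array(ax);d=[(x-ax)/np.linalg.norm(x-ax) for x in(t,l)];n=d[0]+d[1]
    print([np.linalg.norm(x-ax) for x in (t,l)],[np.degrees(np.arctan2(v[1],v[0])) for v in(*d,n)])
# wood cross-check in scene & mirror top corners via crop px
for p in((527,367),(590,375)): print(onz(S,160+(p[0]-480)/3.333,155+(p[1]-300)/3.333,117))
# tab top corners
for p in((541,324),(571,331)): print(onz(S,160+(p[0]-480)/3.333,155+(p[1]-300)/3.333,156))
# predicted tab positions in views
for z in(50,117,156): print(z,proj(T,(532.5,404,z)),proj(S,(532.5,404,z)))
E
```

```text
disc [ 607.65848459 -100.33047846   30.        ] bore top [607.17711136 -99.80451906  75.        ] scene [ 601.78190971 -102.9331509    75.        ] scene face [ 601.93884615 -101.11864161   75.        ]
tri (array([607.09239945, -99.8270222 ,  72.09600684]), np.float64(1.2705819184667309))
[np.float64(197.18511607116798), np.float64(188.88465395579388)] [np.float64(-121.62653802066167), np.float64(140.59640937687354), np.float64(-170.51506432189407)]
[np.float64(198.77467142470638), np.float64(191.21221849034646)] [np.float64(-122.36286610143756), np.float64(141.16704375811895), np.float64(-170.5979111716593)]
[513.64566205 421.85134144 117.        ]
[541.22787208 372.49240697 117.        ]
[520.54713881 408.51100426 156.        ]
[528.39216876 378.02948602 156.        ]
50 [175.71400006 226.40456441] [184.66911542 197.86142283]
117 [167.77894574 225.04466569] [183.58735242 175.26758409]
156 [162.64798041 224.16532789] [182.9387897  161.72162112]
```

```bash
python3 - <<'E'
from h import *
from scipy.spatial.transform import Rotation as R
s=ctrl.get_state();M=R.from_rotvec(s["tcp_rot"]).as_matrix();print(M.round(3),np.degrees(np.arctan2(M[1,1],M[0,1])))
T=cam("top");g=cv2.cvtColor(T["frame"],cv2.COLOR_RGB2HSV).astype(int)
w=(g[...,2]>140)&(g[...,1]<60)
for nm,ang in(("cam",138.7),("tgt",-121.1)):
    P=[]
    for v in range(190,282):
        for u in range(285,445):
            if w[v,u]:
                p=onz(T,u,v,24)[:2]-[607,-100.3];a=np.radians(ang);r=p@[np.cos(a),np.sin(a)];t=p@[-np.sin(a),np.cos(a)]
                if 65<r<140 and abs(t)<22:P.append((r,t))
    P=np.array(P);bins=[(r,(np.max(P[abs(P[:,0]-r)<6,1])+np.min(P[abs(P[:,0]-r)<6,1]))/2) for r in range(72,136,6)]
    b=np.array(bins);print(nm,len(P),b[:,1].round(1),np.polyfit(*b.T,1), ang+np.degrees(np.arctan(np.mean(b[:,1])/np.mean(b[:,0]))))
E
```

```text
[[-0.935  0.356 -0.   ]
 [ 0.356  0.935 -0.   ]
 [ 0.    -0.    -1.   ]] 69.15316120366103
cam 263 [ 0.4  0.2 -0.2  1.5  2.2  2.   0.7  0.4  0.2 -0.2  0.6] [-0.00482737  1.19452873] 139.09440073465206
tgt 269 [ 0.8  1.4  1.2  0.2 -0.   0.8  0.8  0.2  0.3  0.7  1. ] [-0.00641396  1.32528231] -120.72305606633472
```

Everything agrees: the axis is at about (607,−100), the camera direction is 139° and the target −121°, so the half angle is −171°. The mirror is at about (532.5,404), with its normal around −159°. I'm moving above it now.

Request:
{"fn": "apply_moves", "kwargs": {"motion": [[0.05,[0.0365,-0.0284,0],[0,0,-6]],[0.05,[0.0365,-0.0284,0],[0,0,-6]],[0.05,[0.0365,-0.0284,0],[0,0,-6]],[0.05,[0.0365,-0.0284,0],[0,0,-6]],[0.05,[0.0365,-0.0284,0],[0,0,-6]],[0.05,[0.0365,-0.0284,0],[0,0,-6]],[0.05,[0.0365,-0.0284,0],[0,0,-6]],[0.05,[0.0365,-0.0284,0],[0,0,-6]],[0.05,[0,0,0],[0,0,0]],[0.05,[0,0,0],[0,0,0]]], "squeeze": 30}}

```text
time: 1.9
eef_pos: [531.9, 403.7, 245.2]
tcp_rot: [-1.775, -2.591, 0.0]
ft_force: [-0.2, 0.1, 0.2]
opening: 0.587
gripper_force: 0.0
```

```bash
python3 - <<'E'
from h import *
s=ctrl.get_state();print(s["eef_pos"],s["tcp_rot"],s["opening"])
S=cam("scene");T=cam("top")
a=cv2.resize(S["frame"][110:230,140:260,::-1],(600,600),interpolation=cv2.INTER_CUBIC)
b=cv2.resize(T["frame"][200:250,140:190,::-1],(200,200),interpolation=cv2.INTER_CUBIC)
o=np.zeros((600,800,3),np.uint8);o[:,:600]=cv2.convertScaleAbs(a,alpha=1.6);o[:200,600:]=cv2.convertScaleAbs(b,alpha=1.6);cv2.imwrite("pics/c4.png",o)
p=s["eef_pos"];print(proj(S,p),proj(S,(532.5,404,156)),proj(S,(532.5,404,50)))
E
```

```text
[531.92661968 403.706803   245.1982637 ] [-1.77542543e+00 -2.59090568e+00  1.22532161e-04] 0.5867777961966893
[181.28405823 129.64274903] [182.9387897  161.72162112] [184.66911542 197.86142283]
```

View pics/c4.png

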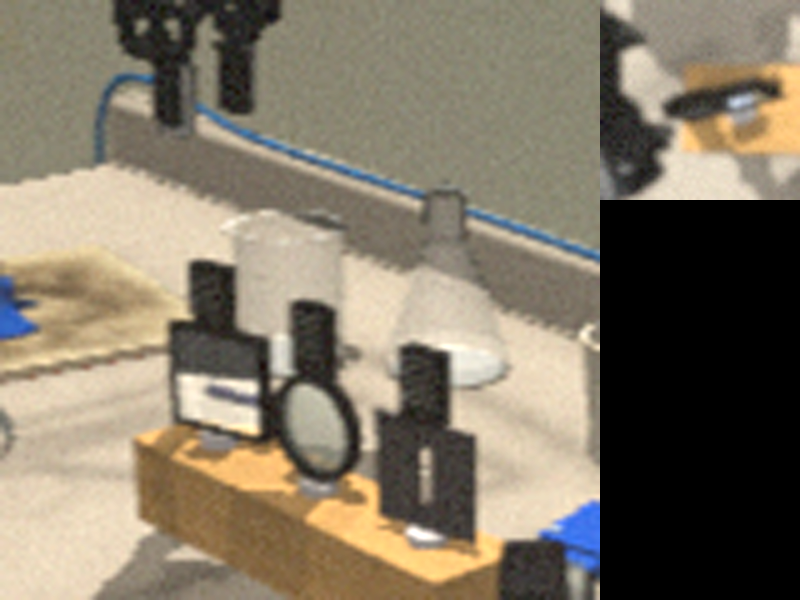

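The fingers' midpoint is at crop (205,120). The tab top is at (214,262), where I predicted (215,258), so they line up. Descending and gripping.

Request:
{"fn": "apply_moves", "kwargs": {"motion": [[0.05,[0.0005,0,-0.035],[0,0,0]],[0.05,[0,0,-0.035],[0,0,0]],[0.04,[0,0,-0.025],[0,0,0]],[0.035,[0,0,-0.015],[0,0,0]],[0.03,[0,0,0],[0,0,0]],[0.02,[0,0,0],[0,0,0]],[0.005,[0,0,0],[0,0,0]],[0.005,[0,0,0],[0,0,0]],[0.005,[0,0,0],[0,0,0]]], "squeeze": 30}}

```text
time: 3.12
eef_pos: [532.8, 404.1, 137.0]
tcp_rot: [-1.776, -2.591, -0.002]
ft_force: [-3.5, -0.1, 6.2]
opening: 0.137
gripper_force: 29.9
```

```bash
python3 - <<'E'
from h import *
s=ctrl.get_state();print(s["eef_pos"],s["opening"],s["ft_force"],s["wrist_torque"],s["gripper_force"])
E
```

```text
[532.75544701 404.13403359 136.98882157] 0.13702698596714463 [-3.51556165 -0.0804617   6.20587974] [-0.05950573  0.9405293   0.07915456] 29.94779348373413
```

Request:
{"fn": "apply_moves", "kwargs": {"motion": [[0.005,[0,0,0.01],[0,0,0]],[0.005,[0,0,0.015],[0,0,0]],[0.005,[0,0,0.02],[0,0,0]],[0.005,[0,0,0.02],[0,0,0]],[0.005,[0,0,0.02],[0,0,0]],[0.005,[0,0,0.025],[0,0,0]],[0.005,[0,0,0.025],[0,0,0]],[0.005,[0,0,0.025],[0,0,0]],[0.005,[0,0,0],[0,0,0]]], "squeeze": 50}}

```text
time: 4.25
eef_pos: [534.2, 404.5, 299.6]
tcp_rot: [1.775, 2.589, 0.01]
ft_force: [0.2, -0.5, -0.5]
opening: 0.131
gripper_force: 51.1
```

```bash
python3 - <<'E'
from h import *
s=ctrl.get_state();p=s["eef_pos"];print(p,s["tcp_rot"],s["opening"],s["ft_force"],s["wrist_torque"],s["gripper_force"])
S=cam("scene");q=proj(S,p-[0,0,85]);q2=proj(S,p-[0,0,123]);print(q,q2)
u,v=int(q[0])-50,int(q[1])-60;print(u,v)
a=cv2.resize(S["frame"][v:v+100,u:u+100,::-1],(600,600),interpolation=cv2.INTER_CUBIC);cv2.imwrite("pics/c5.png",cv2.convertScaleAbs(a,alpha=1.6))
E
```

```text
[534.15064893 404.46024605 299.57211345] [1.7745534  2.58926231 0.00987998] 0.13134424425309593 [ 0.23494261 -0.45650452 -0.4569403 ] [ 0.05022436 -0.03461085 -0.00789068] 51.115214824676514
[182.35110459 140.66600018] [182.99944604 154.30218357]
132 80
```

View pics/c5.png

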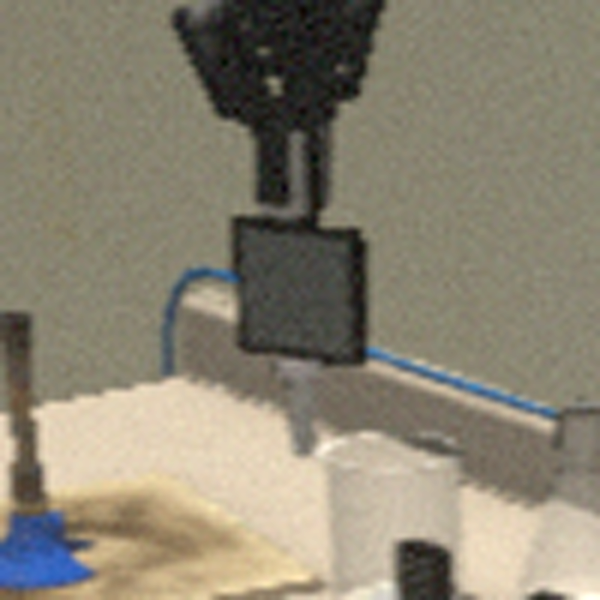

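The mirror hangs in the gripper with its face towards the robot. The stem tip is at crop (305,450), where I predicted (306,446), so it's straight to within a few mm. Moving over the bench.

Request:
{"fn": "apply_moves", "kwargs": {"motion": [[0.005,[0.0074,-0.0504,0],[0,0,-1.2]],[0.005,[0.0074,-0.0504,0],[0,0,-1.2]],[0.005,[0.0074,-0.0504,0],[0,0,-1.2]],[0.005,[0.0074,-0.0504,0],[0,0,-1.2]],[0.005,[0.0074,-0.0504,0],[0,0,-1.2]],[0.005,[0.0074,-0.0504,0],[0,0,-1.2]],[0.005,[0.0074,-0.0504,0],[0,0,-1.2]],[0.005,[0.0074,-0.0504,0],[0,0,-1.2]],[0.005,[0.0074,-0.0504,0],[0,0,-1.2]],[0.005,[0.0074,-0.0504,0],[0,0,-1.2]]]}}

```text
time: 5.55
eef_pos: [605.8, -101.9, 293.5]
tcp_rot: [-2.036, -2.389, 0.002]
ft_force: [1.0, 1.1, -0.8]
opening: 0.129
gripper_force: 50.9
```

Request:
{"fn": "apply_moves", "kwargs": {"motion": [[0.005,[0,0,-0.04],[0,0,0]],[0.005,[0,0,-0.03],[0,0,0]],[0.005,[0,0,-0.01],[0,0,0]],[0.005,[0,0,0],[0,0,0]],[0.005,[0,0,0],[0,0,0]],[0.005,[0,0,0],[0,0,0]]]}}

```text
time: 6.3
eef_pos: [607.7, -100.3, 217.1]
tcp_rot: [2.035, 2.39, 0.002]
ft_force: [0.2, 0.6, -1.1]
opening: 0.132
gripper_force: 50.9
```

```bash
python3 - <<'E'
from h import *
from scipy.spatial.transform import Rotation as R
s=ctrl.get_state();p=s["eef_pos"];M=R.from_rotvec(s["tcp_rot"]).as_matrix();print(p,np.degrees(np.arctan2(M[1,1],M[0,1])),M[:,2],s["ft_force"],s["wrist_torque"],s["gripper_force"])
S=cam("scene");T=cam("top");o0=p-[0,0,85];tip=p-[0,0,123]
print("sc org/tip",proj(S,o0),proj(S,tip),"seat",proj(S,(607,-100.3,75)),"top tip",proj(T,tip),proj(T,(607,-100.3,75)))
q=proj(S,tip);u,v=int(q[0])-50,int(q[1])-65;print(u,v)
a=cv2.resize(S["frame"][v:v+100,u:u+100,::-1],(600,600),interpolation=cv2.INTER_CUBIC);cv2.imwrite("pics/c6.png",cv2.convertScaleAbs(a,alpha=1.6))
E
```

```text
[ 607.70007707 -100.34108092  217.0899672 ] 9.180260953448128 [ 2.88056462e-03 -6.25080710e-04 -9.99995656e-01] [ 0.22146441  0.63754482 -1.07891078] [ 0.00318596 -0.04192817 -0.03363658] 50.87364971637726
sc org/tip [346.28271965 219.59164539] [344.91197864 235.20641262] seat [344.02701177 242.98510751] top tip [362.88824083 200.96293092] [361.58642752 202.06958939]
294 170
```

View pics/c6.png

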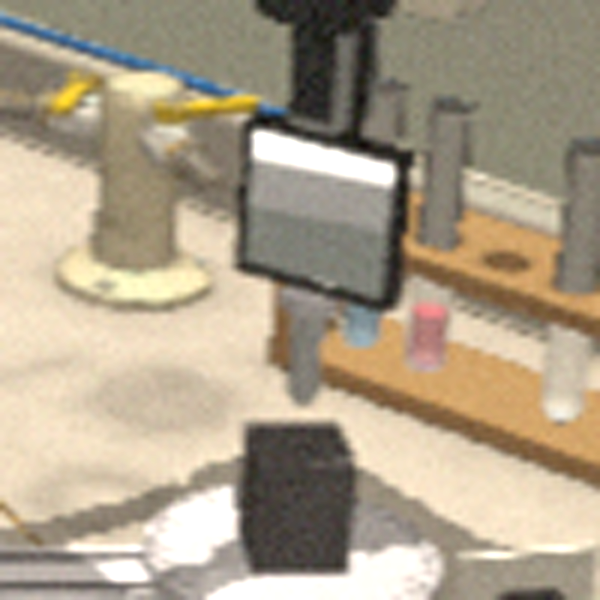

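The stem tip is at crop (304,400), directly above the bore at about (300,447). The frame edges match the projected vertical. Now inserting gently.

Request:
{"fn": "apply_moves", "kwargs": {"motion": [[0.005,[0,0,-0.01],[0,0,0]],[0.005,[0,0,-0.007],[0,0,0]],[0.005,[0,0,-0.004],[0,0,0]],[0.005,[0,0,-0.003],[0,0,0]],[0.005,[0,0,-0.003],[0,0,0]],[0.005,[0,0,0],[0,0,0]]]}}

```text
time: 7.15
eef_pos: [606.8, -100.6, 188.0]
tcp_rot: [2.037, 2.391, -0.0]
ft_force: [0.8, -1.8, -2.0]
opening: 0.135
gripper_force: 50.8
```

```bash
python3 - <<'E'
from h import *
s=ctrl.get_state();print(s["eef_pos"],s["ft_force"],s["wrist_torque"],s["gripper_force"])
E
```

```text
[ 606.82529629 -100.5827067   188.01559397] [ 0.7644755  -1.8147893  -1.96373403] [-0.42080613 -0.48903579  0.01029945] 50.788031816482544
```

Request:
{"fn": "apply_moves", "kwargs": {"motion": [[0.005,[0.0005,-0.0005,-0.005],[0,0,0]],[0.005,[0,0,-0.005],[0,0,0]],[0.005,[0,0,-0.005],[0,0,0]],[0.005,[0,0,-0.004],[0,0,0]],[0.005,[0,0,-0.002],[0,0,0]],[0.005,[0,0,0],[0,0,0]]]}}

```text
time: 7.9
eef_pos: [607.1, -100.9, 166.9]
tcp_rot: [-2.037, -2.391, 0.0]
ft_force: [1.1, -1.0, -3.0]
opening: 0.132
gripper_force: 51.0
```

```bash
python3 - <<'E'
from h import *
s=ctrl.get_state();print(s["eef_pos"],s["ft_force"],s["wrist_torque"],s["gripper_force"])
E
```

```text
[ 607.08333147 -100.85359704  166.8843466 ] [ 1.13017595 -1.03396882 -3.01614257] [-0.35502845 -0.34591745  0.01239633] 50.95990240573883
```

Going smoothly. Continuing down until the force rises at the shoulder.

Request:
{"fn": "apply_moves", "kwargs": {"motion": [[0.005,[0.0003,-0.0003,-0.002],[0,0,0]],[0.005,[0,0,-0.002],[0,0,0]],[0.005,[0,0,-0.001],[0,0,0]],[0.005,[0,0,0],[0,0,0]],[0.005,[0,0,0],[0,0,0]]]}}

```text
time: 8.52
eef_pos: [607.3, -101.1, 162.1]
tcp_rot: [-2.037, -2.391, 0.0]
ft_force: [0.2, -1.1, -2.4]
opening: 0.134
gripper_force: 51.0
```

Request:
{"fn": "apply_moves", "kwargs": {"motion": [[0.005,[0,0,-0.001],[0,0,0]],[0.005,[0,0,-0.001],[0,0,0]],[0.005,[0,0,0],[0,0,0]],[0.005,[0,0,0],[0,0,0]]]}}

```text
time: 9.02
eef_pos: [607.6, -101.2, 162.0]
tcp_rot: [2.037, 2.391, 0.0]
ft_force: [-3.1, 0.1, 7.7]
opening: 0.137
gripper_force: 52.2
```

```bash
python3 - <<'E'
from h import *
s=ctrl.get_state();print(s["eef_pos"],s["ft_force"],s["wrist_torque"],s["gripper_force"])
E
```

```text
[ 607.56443905 -101.18105321  162.02693446] [-3.08588727  0.09220703  7.65268567] [0.03188586 0.78065001 0.00394049] 52.217055559158325
```

The shoulder touches at 162.0 mm, as predicted from the grasp. Verifying with a picture while the hold runs.

Request:
{"fn": "apply_moves", "kwargs": {"motion": [[0.005,[0,0,-0.0005],[0,0,0]],[0.005,[0,0,0],[0,0,0]],[0.005,[0,0,0],[0,0,0]],[0.005,[0,0,0],[0,0,0]],[0.005,[0,0,0],[0,0,0]],[0.005,[0,0,0],[0,0,0]],[0.005,[0,0,0],[0,0,0]],[0.005,[0,0,0],[0,0,0]]]}}

```text
time: 10.02
eef_pos: [607.6, -101.2, 162.0]
tcp_rot: [2.037, 2.391, 0.0]
ft_force: [-4.4, -0.1, 9.1]
opening: 0.132
gripper_force: 52.5
```

```bash
python3 - <<'E'
from h import *
from scipy.spatial.transform import Rotation as R
s=ctrl.get_state();p=s["eef_pos"];M=R.from_rotvec(s["tcp_rot"]).as_matrix();print(p,np.degrees(np.arctan2(M[1,1],M[0,1])),M[:,2],s["ft_force"],s["wrist_torque"],s["gripper_force"])
S=cam("scene");a=cv2.resize(S["frame"][180:290,250:400,::-1],(800,587),interpolation=cv2.INTER_CUBIC);cv2.imwrite("pics/c7.png",cv2.convertScaleAbs(a,alpha=1.6))
for y in(-32,32):
  for z in(82,142): 
    n=np.radians(189);w=np.array([-np.sin(n),np.cos(n)])*y+np.array([np.cos(n),np.sin(n)])*2+[607.3,-100.7]
    q=proj(S,(*w,z));print(y,z,((q-[250,180])*5.333).round(0))
E
```

```text
[ 607.56861571 -101.20228544  162.00133344] 9.160011423818233 [ 4.85331531e-04 -1.22830716e-04 -9.99999875e-01] [-4.36453186 -0.08839547  9.09440356] [0.12789415 0.98271613 0.035106  ] 52.49995529651642
-32 82 [435. 301.]
-32 142 [445. 171.]
32 82 [570. 345.]
32 142 [583. 212.]
```

View pics/c7.png

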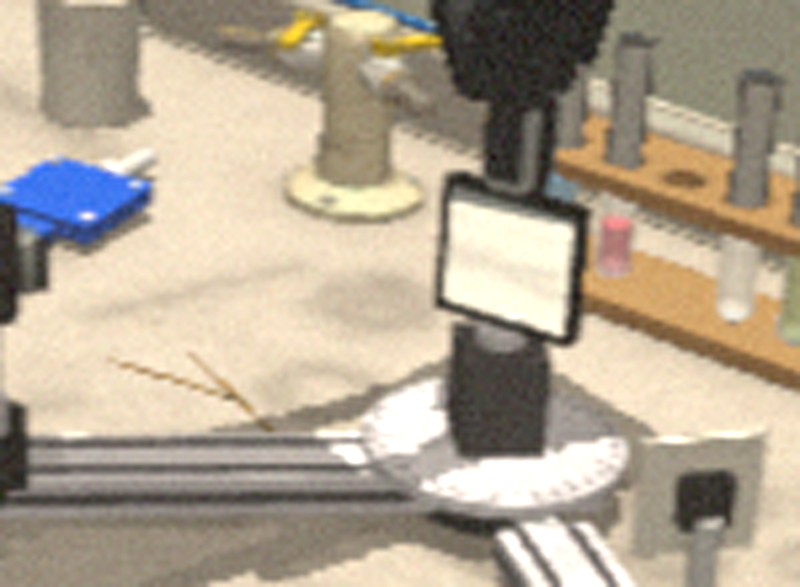

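The shoulder sits on the clamp block. The frame corners are at (448,178), (588,208), (577,343) and (437,305), all within about 7 crop pixels (roughly 1 image pixel) of those predicted for the mirror home at 189°. Now the three-second hold.

Request:
{"fn": "apply_moves", "kwargs": {"motion": [[0.005,[0,0,0],[0,0,0]],[0.005,[0,0,0],[0,0,0]],[0.005,[0,0,0],[0,0,0]],[0.005,[0,0,0],[0,0,0]],[0.005,[0,0,0],[0,0,0]],[0.005,[0,0,0],[0,0,0]],[0.005,[0,0,0],[0,0,0]],[0.005,[0,0,0],[0,0,0]],[0.005,[0,0,0],[0,0,0]],[0.005,[0,0,0],[0,0,0]]]}}

```text
time: 11.32
eef_pos: [607.6, -101.2, 162.0]
tcp_rot: [2.037, 2.391, 0.0]
ft_force: [-3.9, 0.2, 9.0]
opening: 0.132
gripper_force: 52.5
```

Request:
{"fn": "apply_moves", "kwargs": {"motion": [[0.005,[0,0,0],[0,0,0]],[0.005,[0,0,0],[0,0,0]],[0.005,[0,0,0],[0,0,0]],[0.005,[0,0,0],[0,0,0]],[0.005,[0,0,0],[0,0,0]],[0.005,[0,0,0],[0,0,0]],[0.005,[0,0,0],[0,0,0]],[0.005,[0,0,0],[0,0,0]],[0.005,[0,0,0],[0,0,0]],[0.005,[0,0,0],[0,0,0]]]}}

```text
time: 12.58
eef_pos: [607.6, -101.2, 162.0]
tcp_rot: [2.037, 2.391, 0.0]
ft_force: [-4.4, 0.2, 9.1]
opening: 0.133
gripper_force: 52.5
```

Request:
{"fn": "apply_moves", "kwargs": {"motion": [[0.005,[0,0,0],[0,0,0]],[0.005,[0,0,0],[0,0,0]],[0.005,[0,0,0],[0,0,0]],[0.005,[0,0,0],[0,0,0]],[0.005,[0,0,0],[0,0,0]],[0.005,[0,0,0],[0,0,0]],[0.005,[0,0,0],[0,0,0]],[0.005,[0,0,0],[0,0,0]],[0.005,[0,0,0],[0,0,0]],[0.005,[0,0,0],[0,0,0]]]}}

```text
time: 13.82
eef_pos: [607.6, -101.2, 162.0]
tcp_rot: [2.037, 2.391, 0.0]
ft_force: [-3.9, 0.7, 9.3]
opening: 0.129
gripper_force: 52.5
```

```bash
python3 -c "
from rig import close_job
print(close_job())"
```

```text
the job is handed in; nothing more can be done
None
```

The mirror is in the clamp block with its shoulder on the block, turned to the measured half-way angle (about −171°) and still gripped after a hold of more than 3 s; the job is handed in, but no verdict came back and I couldn't see the bench camera's own view.

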